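Blow out ball bearings in the air pot

ROBOT

A 6-joint arm with a two-finger parallel gripper is mounted at the origin on the work surface. World frame = base frame: x ahead of the robot, y to its left, z up, the work surface at z = 0. Lengths are in m, angles in rad, forces in N, time in s.
With the tool pointing down it reaches from about 0.3 to 0.875 m from the base axis. Payload 6.4 kg.
Tool frame: the origin (TCP) lies midway between the tips of the shut fingers; the grasp point (between the pads) lies 19 mm behind it (ctrl.tcp_to_grasp is the distance from the TCP to the grasp point, in m); z points along the fingers, y is the direction in which the jaws open and shut (so a half turn about z gives the same grasp; the last joint's range is limited). The gripper opens to 85 mm and grips with 20 to 120 N. Pads are 22 mm wide; open, the fingers measure 114 mm over their backs; the gripper's body (76 mm by 85 mm) begins 54 mm behind the grasp point. The pads swing forward as they close: fully open they stand 13 mm farther back than shut.
Start: joints at [-1.416, 0.181, 1.607, -0, 1.354, -0.206], TCP at [0.203, -0.538, 0.231] pointing down, gripper open.
Joint ranges: [-2.99, 2.99], [-0.89, 2.07], [0.3, 2.58], [-1.14, 4.28], [0, 2.63], [-3.12, 3.12]. Speed limits (rad/s): [2.57, 2.57, 3.01, 3.14, 3.14, 3.14].

INTERFACE

Orientations are given as a unit quaternion [w, x, y, z].
In Python, from bench import monitor, imaging, order, spotter, ctrl gives the robot as it stands.
- The arm moves only by the shell command python3 -m pendant 'ROWS'. ROWS is JSON, a list that holds one entry, the list of rows, each a list of 5 numbers: the shift along the world's x, y, z in mm, then the turn about the world's z in degrees, then the finger opening in mm, from 0 to 85.4. A call has 1 to 8 rows; each row shifts and turns the commanded pose from where the row before left it; what a row does not reach is not made up. A row lasts 1/8 s, in which the tool goes at most 62.5 mm and 10.7 degrees, less where a joint would pass 70% of its speed; a pose out of reach is approached as far as the arm can. A call with a gripper value outside its range is refused whole. The fingers move at their own pace and stop on an object; the grip force is fixed at half the most. Time passes only in rows, so rows that do not move let the fingers close. It gives the time, the measured TCP pose, the force and the opening at its end, in the units of the state.
- monitor.get_obs(): the state, without advancing time (a new reading comes with each control period).
- imaging.camera(name): name is "scene" or "top"; returns a dict with "img" (400x640x3 uint8, red, green, blue), "vfov" (degrees; the focal length in pixels is half the picture's height over the tangent of half this angle, whatever the lens; pixels are square), "cx", "cy" (the principal point, pixels), "distortion" ([k1, k2, p1, p2, k3] as OpenCV has them; the pictures are not rectified), "origin" and "orientation" of the camera in the world. Camera axes: x right, y down, z forward; pixel columns grow to the right and rows downward; lengths in m; the calibration is good to about 2 mm. A picture is of the moment at which its call begins. There is no depth.
- order.hand_in(): hands the job in, once; it reports no verdict.
Trained networks look in the newest picture that a camera, given by its name, has taken for a name from the list of things; names that differ only in an ending like _2 or _b are one class to them, and where a whole thing is asked for, a point or a joint stands for the part that bears it (a point fixed in the world has none). Each returns a list of dicts, best first, with "confidence" (0 to 1); they miss things now and then, are a little off and sometimes report something else, mostly with a low value. They report only what shows in the picture. A call takes as long as a camera call. They do not tell look-alikes from the thing itself.
- spotter.recognise(camera, thing): "at" ([x, y, z] in m, in the coordinates of the camera as it stood for that picture, good to about 4 mm: the middle of the surface that is visible of it).
- spotter.tip_of(camera, thing): "at" ([x, y, z] in m, in the coordinates of the camera as it stood for that picture, good to about 4 mm: a listed point, or the origin of a listed thing).
The state is a dict: "time_s": time; "q": joint angles; "dq": joint speeds; "joint_efforts": joint torques, N m; "eef_pos": TCP position; "eef_rot": TCP orientation; "wrist_force": force on the tool from outside, world axes, zero at the start; "torque": the same for the moment, N m; "opening": opening from 0.0 (shut) to 1.0 (fully open).
Only numpy, scipy, OpenCV 4.12 (cv2) and the standard library are available. Lean on these libraries where they do the work, as an engineer would, in place of code of your own. Each camera call takes 0.05 s, during which the arm holds its last target. There are 200 camera calls.

TASK

Take the lid off the air pot by its knob and lay it flat on the rubber mat, put every loose ball bearing from the bench into the pot, and put the lid back on so that it sits home. Then pull the valve's rod out to its middle click and let go of it, and press the pedal down to its stop and hold it there for about a second for the blast, then let it come up, leaving the rod at the middle. Work in that order, never press the pedal while the lid is off, and leave the other things on the bench alone.

Things in the scene. Friction and masses are not known exactly. Their poses are not given: they have to be found in the camera images.
- pot: fixed open steel pot standing on the bench, 148 mm outside diameter at the rim, 55 mm tall, inside radius 69 mm at the rim and 67 mm at the floor, floor 5 mm above the bench. Origin: centre of the underside; z up
- lid: loose lid, 300 g or so: a 4 mm aluminium disc of 158 mm diameter (6 to 10 mm above the origin) with a 126 mm plug, 6 mm deep, under it that drops into the pot's mouth, and a black round knob on top. Origin: centre of the plug's underside, z up through the knob. Seated on the pot its origin is 49 mm above the pot's origin
- lid_knob (a point): middle of the lid's knob: an upright cylinder of 32 mm diameter, 18 mm tall, on the lid's axis 31 mm above the lid's origin (knob spans 22 to 40 mm)
- mat: black square rubber mat fixed on the bench, 180 x 180 x 3 mm, place for the lid. Origin: centre of its underside
- valve: fixed aluminium air valve block, 80 (x) x 90 (y) x 85 mm tall with a small gauge on the rear half of its top (to 140 mm). Origin: centre of its underside; its own -x axis points out of the front face, the way the rod pulls out
- rod (a joint): travel of the push-pull rod out of the valve block, m: 0 pushed in (air off), 0.018 middle click (gentle air), 0.036 fully out (full air). A sprung ball holds it at each of the three with 6 to 7 N and draws it in from up to about 7 mm; it starts pushed in
- rod_knob (a point): centre of the rod's black knob, a lying cylinder of 26 mm diameter, 22 mm long along the rod, 55 mm above the bench, 75 mm in front of the valve block's origin (35 mm off its front face) when pushed in; it moves with the rod
- pedal (a joint): angle of the spring pedal, rad: 0 up (released), 0.26 down at its stop; springs back when let go. About 4 N at the tread point to start it and 8 N at the stop
- tread (a point): point on the top of the pedal's rubber tread, on its middle line, 72 mm from the hinge; press straight down here. 48 mm above the bench when up, and about 18 mm lower at the stop. Moves with the pedal
- pedal_base: fixed steel base plate of the pedal, 120 (x) x 100 (y) x 8 mm. Origin: centre of its underside; the hinge lies across y at 48 mm along +x, 22 mm high, and the pedal plate (95 x 72 mm) rises from it towards -x
- bearing1: ball bearing, 35 mm outside diameter, 11 mm thick, about 50 g, starts lying flat on the bench. Origin: centre of its underside. May be absent
- bearing2: ball bearing, 35 mm outside diameter, 11 mm thick, about 50 g, starts lying flat on the bench. Origin: centre of its underside. May be absent
- bearing3: ball bearing, 35 mm outside diameter, 11 mm thick, about 50 g, starts lying flat on the bench. Origin: centre of its underside. May be absent
- bearing4: ball bearing, 35 mm outside diameter, 11 mm thick, about 50 g, starts lying flat on the bench. Origin: centre of its underside. May be absent
- bearing5: ball bearing, 35 mm outside diameter, 11 mm thick, about 50 g, starts lying flat on the bench. Origin: centre of its underside. May be absent
- socket: bystander: upright steel wrench socket, 28 mm diameter, 36 mm tall. Origin: on its underside. To be left alone
- tin: bystander: small brass tin, 54 mm diameter, 34 mm tall. Origin: on its underside. To be left alone
- motor: bystander: dark motor can standing upright, 56 mm diameter, 84 mm tall with shaft. Origin: on its underside. To be left alone
- wood_block: bystander: wooden block 75 x 85 x 40 mm. Origin: on its underside. To be left alone
- keyset: bystander: set of hex keys in a blue holder, about 120 x 58 x 14 mm. Origin: on its underside. To be left alone
Not all that is in view belongs to the job. Leave any green look-alike of the bearing5 alone. What is shaped like the bearing1 but purple is not meant.

How it is judged:
By the outcome, as a careful person would: the job done as asked, in the order asked, and still so for the second after the job is handed in, with the robot touching nothing.
Of bearing1, bearing2, bearing3, bearing4, bearing5 only 3 to 5 are there at a start; the rules pass over those that are not, and their reading is None.
At some moment in a run one of bearing1, bearing2, bearing3, bearing4, bearing5 may be knocked a few centimetres aside while the robot is not near it.
Once in a run the grip may slacken for a moment while it holds something.
It also fails if it takes over 200 s, if anything falls off the work surface, if the arm or the gripper's body presses on something with over 40 N, if the wrist force passes 120 N, or if a joint passes its speed limit or range.

## Working session

There is one attempt and no reset: what is moved stays moved. The work goes in short steps, Python scripts to look and compute and a shell command to move; the robot and the scene stay as the last step left them, time stands still between calls to the robot, and variables do not carry over. Pictures are saved under pics/ and viewed, about 12 in all and at most 16, crops included, and the job is handed in when it is done.

```bash
mkdir -p pics; ls
cat > h.py <<'E'
import numpy as np, cv2
from scipy.spatial.transform import Rotation as R
from bench import monitor, imaging, order, spotter, ctrl
def cam(n):
    c=imaging.camera(n); o=c["orientation"]; c["R"]=R.from_quat([o[1],o[2],o[3],o[0]]).as_matrix(); c["o"]=np.array(c["origin"])
    f=200/np.tan(np.radians(c["vfov"])/2); c["K"]=np.array([[f,0,c["cx"]],[0,f,c["cy"]],[0,0,1]]); c["d"]=np.array(c["distortion"],float); return c
def w(c,p): return c["R"]@np.array(p)+c["o"]
def px(c,P): 
    p=c["R"].T@(np.array(P,float)-c["o"]); return cv2.projectPoints(p.reshape(1,1,3),np.zeros(3),np.zeros(3),c["K"],c["d"])[0].ravel()
def onz(c,uv,z):
    u=cv2.undistortPoints(np.array(uv,float).reshape(1,1,2),c["K"],c["d"]).ravel(); r=c["R"]@np.array([u[0],u[1],1]); return c["o"]+r*(z-c["o"][2])/r[2]
def save(c,name,box=None,s=1):
    im=c["img"][:,:,::-1]
    if box: im=im[box[1]:box[3],box[0]:box[2]]
    cv2.imwrite("pics/"+name,cv2.resize(np.ascontiguousarray(im),None,fx=s,fy=s,interpolation=cv2.INTER_CUBIC))
E
python3 - <<'E'
from h import *
np.set_printoptions(precision=3,suppress=True)
for n in("scene","top"):
    c=cam(n); save(c,n+"0.png",s=1.25); print(n,c["o"],c["vfov"])
    for t in "pot lid lid_knob mat valve rod_knob tread pedal_base bearing1 socket tin motor wood_block keyset".split():
        for k in spotter.tip_of(n,t)[:8]:
            P=w(c,k["at"]); print(t,round(k["confidence"],2),P,px(c,P).round())
print(monitor.get_obs()); print(ctrl.tcp_to_grasp)
E
```

```text
pics
scene [1.003 0.533 1.068] 45.53110381371305
pot 0.64 [ 0.612 -0.121  0.002] [281. 191.]
lid 0.56 [ 0.611 -0.117  0.052] [281. 181.]
lid_knob 0.9 [ 0.615 -0.118  0.079] [279. 176.]
mat 0.98 [ 0.621  0.111 -0.001] [334. 252.]
mat 0.5 [ 0.448 -0.039 -0.001] [346. 180.]
valve 0.88 [ 0.562 -0.341  0.001] [251. 137.]
valve 0.68 [ 0.613 -0.118  0.082] [279. 175.]
rod_knob 0.47 [ 0.487 -0.358  0.053] [266. 110.]
tread 0.63 [0.521 0.381 0.049] [443. 296.]
pedal_base 0.91 [ 0.542  0.375 -0.004] [431. 309.]
bearing1 0.65 [0.437 0.148 0.   ] [396. 221.]
bearing1 0.57 [0.349 0.157 0.004] [422. 205.]
bearing1 0.55 [ 0.444  0.035 -0.   ] [365. 196.]
bearing1 0.51 [ 0.451 -0.228  0.001] [303. 140.]
bearing1 0.4 [0.361 0.021 0.   ] [384. 177.]
bearing1 0.32 [ 0.537  0.38  -0.007] [433. 309.]
socket 0.42 [ 0.451 -0.038 -0.003] [346. 181.]
socket 0.16 [ 0.614 -0.118  0.08 ] [279. 175.]
tin 0.75 [ 0.778  0.004 -0.004] [258. 258.]
tin 0.7 [ 0.538  0.379 -0.003] [433. 309.]
tin 0.41 [ 0.613 -0.122 -0.   ] [281. 192.]
motor 0.97 [ 0.777 -0.165 -0.003] [223. 214.]
wood_block 0.62 [0.786 0.153 0.002] [2
[... 887 characters left out ...]
02 -0.004] [314. 121.]
tin 0.27 [ 0.613 -0.115  0.076] [365. 176.]
motor 0.71 [ 0.775 -0.162  0.006] [377. 121.]
wood_block 0.88 [ 0.79   0.149 -0.001] [258. 119.]
keyset 0.88 [ 0.705  0.279 -0.002] [208. 151.]
keyset 0.58 [0.524 0.375 0.051] [161. 219.]
{'time_s': 1.5, 'q': array([-1.416,  0.181,  1.607, -0.   ,  1.354, -0.206]), 'dq': array([-0.001, -0.   ,  0.001, -0.   ,  0.   , -0.001]), 'joint_efforts': array([  0.   , -44.485, -35.167,  -0.   ,   0.001,  -0.   ]), 'eef_pos': array([ 0.203, -0.538,  0.231]), 'eef_rot': array([-0.   ,  0.984,  0.179, -0.   ]), 'wrist_force': array([ 0.078,  0.489, -0.695]), 'torque': array([ 0.031,  0.041, -0.005]), 'opening': 1.0016469441557627}
0.0187
```

View pics/top0.png

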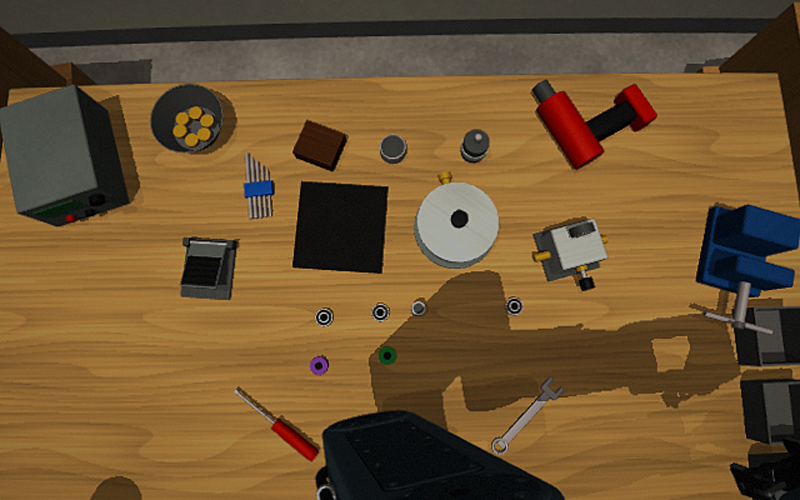

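View pics/scene0.png

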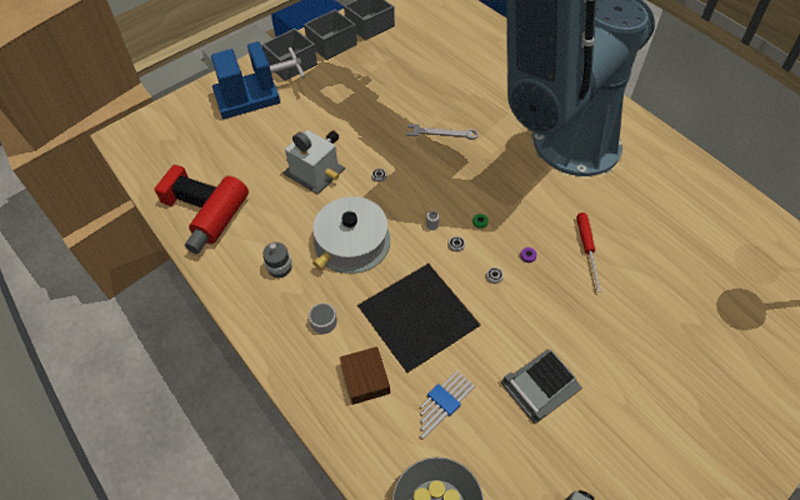

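The top view (800-px copy) shows steel bearings at (324,317), (380,312) and (514,306). The look-alikes are purple at (319,365) and green at (388,355), and the socket is at (418,308). The arm hides the lower middle, including a ring-like bit at (324,493). The scene view agrees: bearings at (494,275), (456,243) and (379,174), purple at (528,254), green at (480,220). I'll check this choice in one crop.

Run:
```python
from h import *
np.set_printoptions(precision=4,suppress=True)
c=cam("top"); im=c["img"]
save(c,"crop1.png",(235,140,485,310),3)
g=cv2.cvtColor(im,cv2.COLOR_RGB2GRAY)
# knob: dark blob on lid
def blob(cen,r,mask,z):
    m=np.zeros_like(g); cv2.circle(m,cen,r,255,-1); M=((m>0)&mask).astype(np.uint8)
    n,l,s,ct=cv2.connectedComponentsWithStats(M); i=1+s[1:,4].argmax(); return ct[i],s[i,4],onz(c,ct[i],z)
print("knob",blob((367,175),14,g<70,.089))
for u in((259,253),(304,250),(411,245)):
    # outer ring: estimate by difference from wood: low saturation
    hsv=cv2.cvtColor(im,cv2.COLOR_RGB2HSV); print("b",blob(u,14,(hsv[...,1]<70),.011))
print("screw ring",onz(c,(259,394),0))
print(onz(c,(365,190),0))
```

```text
knob (array([367.0461, 174.6513]), np.int32(152), array([ 0.6135, -0.1196,  0.089 ]))
b (array([258.8485, 253.8106]), np.int32(132), array([0.4386, 0.1434, 0.011 ]))
b (array([303.8473, 249.5344]), np.int32(131), array([0.4468, 0.0333, 0.011 ]))
b (array([410.8552, 244.5655]), np.int32(145), array([ 0.453 , -0.2293,  0.011 ]))
screw ring [0.1106 0.145  0.    ]
[ 0.5936 -0.1235  0.    ]
```

View pics/crop1.png

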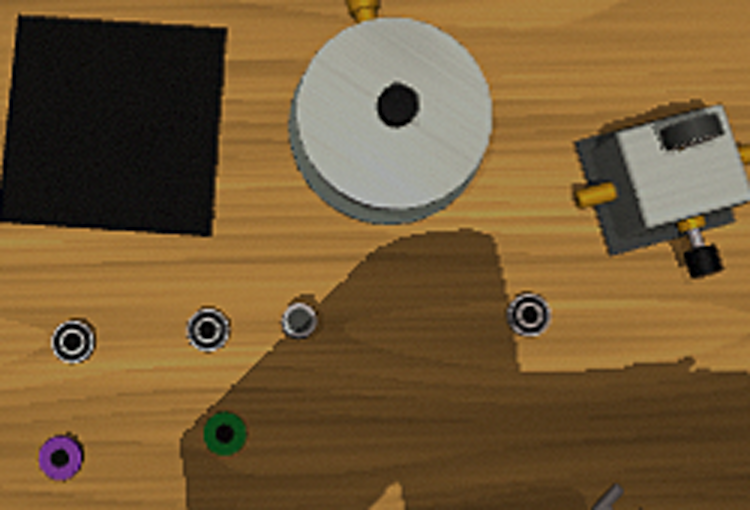

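The crop confirms three steel bearings, with purple and green easily told apart. Now I'm moving to above the lid knob.

```bash
python3 -m pendant '[[[40,40,0,-3,85],[45,45,0,-3,85],[45,45,0,-3,85],[45,45,0,-3,85],[45,45,0,-3,85],[45,45,0,-3,85],[45,45,0,-3,85],[45,45,0,0,85]]]'; python3 -m pendant '[[[45,50,-20,0,85],[10,13,-30,0,85],[0,0,0,0,85]]]'
```

```text
time_s: 2.55
eef_pos: [0.5537, -0.187, 0.2315]
eef_rot: [0.0, 1.0, -0.003, 0.0]
wrist_force: [0.1, -0.9, 0.4]
opening: 0.994
time_s: 2.92
eef_pos: [0.6012, -0.129, 0.1805]
eef_rot: [-0.001, 1.0, -0.002, -0.003]
wrist_force: [-0.2, -0.6, 0.1]
opening: 0.996
```

```bash
python3 -m pendant '[[[0,0,-50,0,85],[0,0,0,0,85],[0,0,0,0,85]]]'
```

```text
time_s: 3.3
eef_pos: [0.603, -0.1323, 0.1355]
eef_rot: [0.0, 1.0, -0.003, 0.001]
wrist_force: [1.2, -0.0, 0.6]
opening: 0.99
```

```bash
python3 -m pendant '[[[10,13,-20,0,85],[0,0,-20,0,85],[0,0,-20,0,85],[0,0,-12,0,85],[0,0,0,0,85],[0,0,0,0,85]]]'
```

```text
time_s: 4.05
eef_pos: [0.6128, -0.1184, 0.062]
eef_rot: [0.0, 1.0, -0.003, 0.0]
wrist_force: [0.8, -0.4, -0.5]
opening: 0.99
```

```bash
python3 -m pendant '[[[0,0,0,0,20],[0,0,0,0,20],[0,0,0,0,20],[0,0,0,0,20],[0,0,0,0,20],[0,0,0,0,20],[0,0,0,0,20]]]';python3 -m pendant '[[[0,0,15,0,20],[0,0,15,0,20],[0,0,15,0,20],[0,0,15,0,20],[0,0,0,0,20]]]'
```

```text
time_s: 4.92
eef_pos: [0.6128, -0.1181, 0.0621]
eef_rot: [0.0, 1.0, -0.003, 0.0]
wrist_force: [-1.6, 0.5, 6.2]
opening: 0.351
time_s: 5.55
eef_pos: [0.6136, -0.1186, 0.1236]
eef_rot: [0.001, 1.0, -0.003, 0.002]
wrist_force: [0.4, 0.4, -1.2]
opening: 0.356
```

Run:
```python
from h import *
np.set_printoptions(precision=4,suppress=True)
c=cam("scene"); save(c,"s1.png",(140,60,540,360),2)
t=cam("top"); g=cv2.cvtColor(t["img"],cv2.COLOR_RGB2GRAY)
M=(g<40).astype(np.uint8); n,l,s,ct=cv2.connectedComponentsWithStats(M); i=l[190,250]; print(s[i])
cn=cv2.findContours((l==i).astype(np.uint8),0,1)[0][0]; r=cv2.minAreaRect(cn); print(r, onz(t,r[0],.003)); print([onz(t,p,.003)[:2] for p in cv2.boxPoints(r)])
print(monitor.get_obs()["wrist_force"])
```

```text
[ 234  145   76   74 4845]
((271.61956787109375, 181.26687622070312), (71.24456024169922, 69.38690185546875), 3.945185899734497) [0.6206 0.1124 0.003 ]
[array([0.5405, 0.2077]), array([0.7202, 0.1978]), array([0.7029, 0.0148]), array([0.5245, 0.03  ])]
[-0.9933  0.2273 -3.0195]
```

View pics/s1.png

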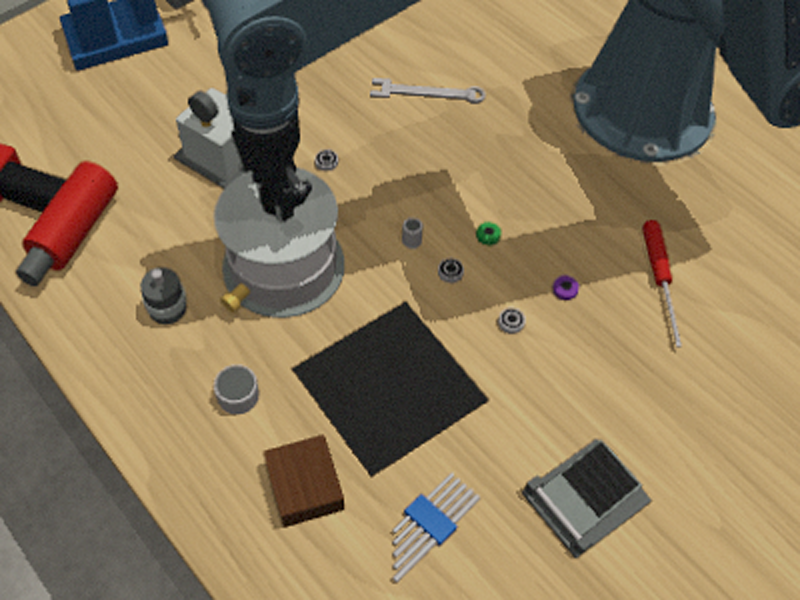

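Lid is held level, clear of the pot; three bearings at (327,160), (451,270) and (511,320); nothing else was hidden. Moving over the mat.

```bash
python3 -m pendant '[[[1,25,0,0,20],[1,30,0,0,20],[1,30,0,0,20],[1,30,0,0,20],[1,30,0,0,20],[1,30,0,0,20],[1,30,0,0,20],[1,25,0,0,20]]]';python3 -m pendant '[[[0,0,0,0,20],[0,0,0,0,20]]]'
```

```text
time_s: 6.65
eef_pos: [0.6197, 0.1131, 0.1203]
eef_rot: [-0.0, 1.0, -0.003, -0.001]
wrist_force: [0.4, 0.8, -2.1]
opening: 0.357
time_s: 6.9
eef_pos: [0.62, 0.1115, 0.1207]
eef_rot: [0.0, 1.0, -0.003, -0.001]
wrist_force: [0.5, 0.0, -3.0]
opening: 0.352
```

```bash
python3 -m pendant '[[[0,0,-25,0,20],[0,0,-25,0,20],[0,0,-25,0,20],[0,0,-15,0,20],[0,0,-8,0,20],[0,0,-4,0,20],[0,0,0,0,20],[0,0,0,0,20]]]'
```

```text
time_s: 7.9
eef_pos: [0.6211, 0.1119, 0.0203]
eef_rot: [0.0, 1.0, -0.003, 0.001]
wrist_force: [-0.2, -0.7, -2.1]
opening: 0.356
```

```bash
python3 -m pendant '[[[0,0,-2,0,20],[0,0,-2,0,20],[0,0,0,0,20],[0,0,0,0,20]]]'
```

```text
time_s: 8.4
eef_pos: [0.6206, 0.1119, 0.0159]
eef_rot: [-0.0, 1.0, -0.003, 0.0]
wrist_force: [-1.7, -0.1, 3.6]
opening: 0.354
```

```bash
python3 -m pendant '[[[0,0,0,0,60],[0,0,0,0,60],[0,0,0,0,60],[0,0,0,0,60],[0,0,25,0,60],[0,0,35,0,60],[0,0,40,0,60],[0,0,0,0,60]]]'
python3 -m pendant '[[[-45,8,0,0,60],[-45,8,0,0,60],[-45,8,0,0,60],[-45,8,0,0,60],[0,0,0,0,60],[0,0,0,0,60]]]'
python3 - <<'E'
from h import *
np.set_printoptions(precision=4,suppress=True)
o=monitor.get_obs()["eef_pos"]
t=cam("top"); save(t,"t2.png",(200,120,500,340),2.6)
for n in("top","scene"):
    c=t if n=="top" else cam(n)
    for th in("bearing1","lid_knob"):
        for k in spotter.tip_of(n,th)[:6]:
            P=w(c,k["at"]); print(n,th,round(k["confidence"],2),P,(P-o)*1e3)
E
```

```text
time_s: 9.4
eef_pos: [0.6234, 0.112, 0.1198]
eef_rot: [0.0, 1.0, -0.003, 0.004]
wrist_force: [-0.4, 0.8, 0.5]
opening: 0.701
time_s: 10.15
eef_pos: [0.441, 0.1439, 0.1155]
eef_rot: [0.0, 1.0, -0.003, 0.0]
wrist_force: [0.9, -0.1, -0.4]
opening: 0.7
top bearing1 0.52 [0.4477 0.0332 0.0001] [   6.7317 -110.6551 -115.3508]
top lid_knob 0.74 [0.6217 0.1117 0.032 ] [180.7437 -32.2106 -83.4421]
top lid_knob 0.37 [0.5214 0.3766 0.0514] [ 80.3985 232.7424 -64.0382]
scene bearing1 0.65 [0.3616 0.0221 0.0012] [ -79.4128 -121.7995 -114.2798]
scene bearing1 0.6 [ 0.4498 -0.2292 -0.    ] [   8.7798 -373.0622 -115.4921]
scene bearing1 0.58 [0.4376 0.1476 0.0014] [  -3.3859    3.7148 -114.0222]
scene bearing1 0.57 [ 0.4449  0.0341 -0.0005] [   3.9394 -109.7646 -115.9575]
scene bearing1 0.53 [ 0.3504  0.1577 -0.0046] [ -90.5626   13.8633 -120.0287]
scene lid_knob 0.6 [0.6218 0.1109 0.034 ] [180.8052 -32.9657 -81.4539]
```

View pics/t2.png

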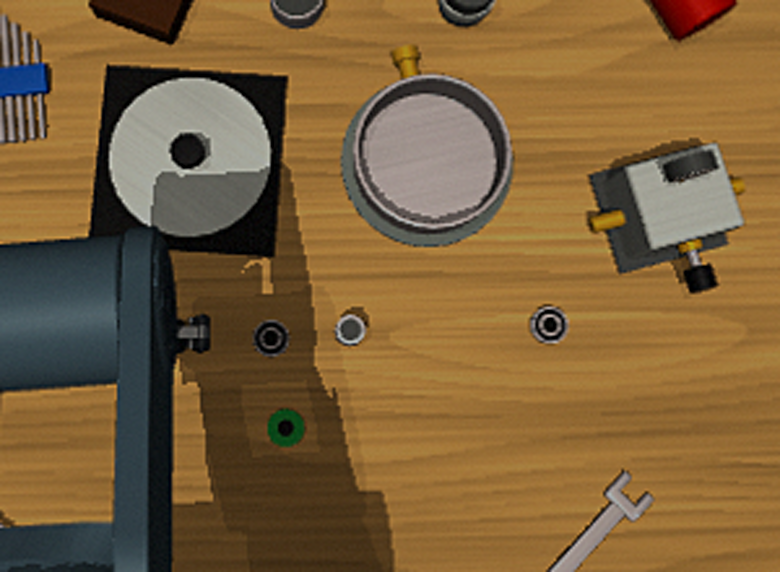

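Lid lies flat on the mat with its knob at (188,150) in the crop, and the empty pot is at (430,150). Bearings at (271,338) and (549,324) are undisturbed. The first bearing is under the gripper.

```bash
python3 -m pendant '[[[-2,1,-30,0,60],[0,0,-30,0,60],[0,0,-25,0,60],[0,0,-15,0,60],[0,0,-9,0,60],[0,0,0,0,60],[0,0,0,0,60]]]'
```

```text
time_s: 11.32
eef_pos: [0.4392, 0.145, 0.0072]
eef_rot: [-0.0, 1.0, -0.003, 0.001]
wrist_force: [-0.0, 0.4, 0.6]
opening: 0.702
```

```bash
python3 -m pendant '[[[0,0,-5,0,60],[0,0,0,0,60],[0,0,0,0,25],[0,0,0,0,25],[0,0,0,0,25],[0,0,0,0,25],[0,0,0,0,25],[0,0,0,0,25]]]'; python3 -m pendant '[[[0,0,20,0,25],[0,0,30,0,25],[0,0,30,0,25],[0,0,20,0,25],[0,0,0,0,25]]]'
```

```text
time_s: 12.32
eef_pos: [0.4386, 0.1449, 0.002]
eef_rot: [0.0, 1.0, -0.003, 0.0]
wrist_force: [-2.1, 0.0, 6.9]
opening: 0.375
time_s: 12.95
eef_pos: [0.4398, 0.145, 0.103]
eef_rot: [-0.0, 1.0, -0.003, 0.002]
wrist_force: [0.2, -0.3, -0.6]
opening: 0.373
```

```bash
python3 -m pendant '[[[20,-30,0,0,25],[30,-38,0,0,25],[32,-40,0,0,25],[32,-40,0,0,25],[32,-40,0,0,25],[32,-40,0,0,25],[30,-36,0,0,25],[0,0,0,0,25]]]'; python3 -m pendant '[[[0,0,0,0,25],[0,0,0,0,25]]]'
```

```text
time_s: 13.95
eef_pos: [0.6472, -0.1221, 0.0995]
eef_rot: [0.0, 1.0, -0.004, -0.0]
wrist_force: [0.4, 1.0, 0.8]
opening: 0.376
time_s: 14.2
eef_pos: [0.6454, -0.1178, 0.1006]
eef_rot: [-0.0, 1.0, -0.002, -0.001]
wrist_force: [-0.3, 0.1, -0.1]
opening: 0.374
```

```bash
python3 -m pendant '[[[4,-1,-20,0,25],[0,0,-25,0,25],[0,0,-25,0,25],[0,0,-10,0,25],[0,0,0,0,25],[0,0,0,0,25]]]'; python3 -m pendant '[[[0,0,0,0,46],[0,0,0,0,46],[0,0,0,0,46],[0,0,20,0,46],[0,0,30,0,46],[0,0,30,0,46],[0,0,0,0,46]]]'
```

```text
time_s: 14.95
eef_pos: [0.6512, -0.1202, 0.0225]
eef_rot: [0.0, 1.0, -0.003, 0.001]
wrist_force: [-0.3, -0.3, -0.1]
opening: 0.366
time_s: 15.82
eef_pos: [0.6531, -0.1211, 0.1064]
eef_rot: [0.001, 1.0, -0.003, 0.004]
wrist_force: [0.0, -0.5, -0.6]
opening: 0.535
```

```bash
python3 -m pendant '[[[-25,-15,0,0,60],[-30,-16,0,0,60],[-30,-16,0,0,60],[-30,-16,0,0,60],[-30,-16,0,0,60],[-30,-16,0,0,60],[-25,-14,0,0,60],[0,0,0,0,60]]]'; python3 -m pendant '[[[0,0,0,0,60]]]'
python3 - <<'E'
from h import *
np.set_printoptions(precision=4,suppress=True)
o=monitor.get_obs()["eef_pos"]; print(o)
a=cam("top"); b=cam("scene"); print({n:[(w(c,k["at"])) for k in spotter.tip_of(n,"bearing1")] for n,c in(("top",a),("scene",b))})
save(a,"t3.png",(270,130,470,280),3)
E
```

```text
time_s: 16.82
eef_pos: [0.449, -0.2295, 0.1011]
eef_rot: [-0.0, 1.0, -0.004, -0.0]
wrist_force: [0.6, 0.2, -0.3]
opening: 0.706
time_s: 16.95
eef_pos: [0.4508, -0.229, 0.1015]
eef_rot: [-0.0, 1.0, -0.003, 0.0]
wrist_force: [-0.6, -0.1, -0.4]
opening: 0.702
[ 0.4508 -0.229   0.1015]
{'top': [array([ 0.3608,  0.0207, -0.0027]), array([ 0.4457,  0.0301, -0.0003]), array([ 0.3436,  0.1506, -0.0042]), array([ 0.6533, -0.121 ,  0.0012])], 'scene': [array([0.3498, 0.1577, 0.0005]), array([ 0.4424,  0.0335, -0.0011]), array([0.3609, 0.0197, 0.0005]), array([ 0.65  , -0.1221,  0.0089]), array([ 0.4497, -0.2292, -0.0017])]}
```

View pics/t3.png

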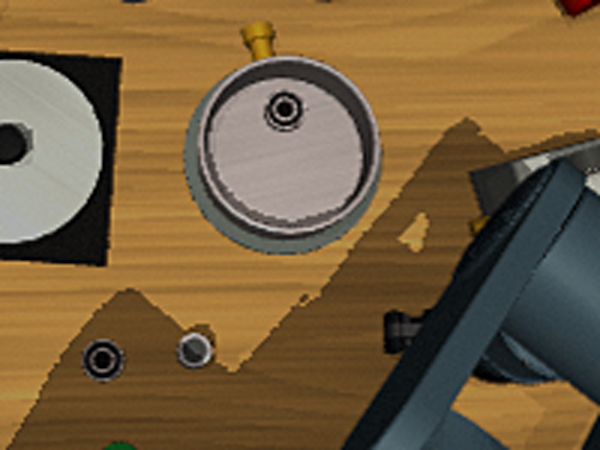

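The first bearing lies in the pot at crop (285,110). The next one is under the gripper, so I'm grasping it.

```bash
python3 -m pendant '[[[0,0,-30,0,60],[0,0,-30,0,60],[0,0,-20,0,60],[0,0,-14,0,60],[0,0,-6,0,60],[0,0,0,0,60],[0,0,0,0,60]]]';  python3 -m pendant '[[[0,0,0,0,25],[0,0,0,0,25],[0,0,0,0,25],[0,0,0,0,25],[0,0,0,0,25],[0,0,0,0,25]]]'; python3 -m pendant '[[[0,0,20,0,25],[0,0,30,0,25],[0,0,30,0,25],[0,0,20,0,25],[0,0,0,0,25]]]'
```

```text
time_s: 18.02
eef_pos: [0.451, -0.2295, 0.0022]
eef_rot: [0.0, 1.0, -0.003, 0.001]
wrist_force: [0.2, 0.2, -0.2]
opening: 0.706
time_s: 18.77
eef_pos: [0.4508, -0.2295, 0.0025]
eef_rot: [0.0, 1.0, -0.003, 0.0]
wrist_force: [-2.3, 1.7, 6.9]
opening: 0.375
time_s: 19.4
eef_pos: [0.4516, -0.2301, 0.1033]
eef_rot: [0.001, 1.0, -0.003, 0.002]
wrist_force: [-0.1, 0.0, -1.5]
opening: 0.369
```

```bash
python3 -m pendant '[[[20,18,0,0,25],[27,23,0,0,25],[27,23,0,0,25],[27,23,0,0,25],[25,23,0,0,25],[0,0,0,0,25],[0,0,0,0,25]]]'; python3 -m pendant '[[[0,0,-20,0,25],[0,0,-25,0,25],[0,0,-25,0,25],[0,0,-12,0,25],[0,0,0,0,25],[0,0,0,0,25]]]'
```

```text
time_s: 20.27
eef_pos: [0.5754, -0.119, 0.1002]
eef_rot: [-0.0, 1.0, -0.003, -0.001]
wrist_force: [0.7, -0.7, -0.9]
opening: 0.372
time_s: 21.02
eef_pos: [0.577, -0.1196, 0.0202]
eef_rot: [0.0, 1.0, -0.003, 0.001]
wrist_force: [0.5, -0.5, -0.9]
opening: 0.371
```

```bash
python3 -m pendant '[[[0,0,0,0,46],[0,0,0,0,46],[0,0,0,0,46],[0,0,20,0,46],[0,0,30,0,46],[0,0,30,0,46],[0,0,0,0,46]]]'; python3 -m pendant '[[[-20,22,0,0,60],[-26,30,0,0,60],[-26,30,0,0,60],[-26,30,0,0,60],[-24,28,0,0,60],[-10,12,0,0,60],[0,0,0,0,60],[0,0,0,0,60]]]'
python3 - <<'E'
from h import *
np.set_printoptions(precision=4,suppress=True)
a=cam("top"); b=cam("scene"); print({n:[(w(c,k["at"])) for k in spotter.tip_of(n,"bearing1")] for n,c in(("top",a),("scene",b))})
E
```

```text
time_s: 21.9
eef_pos: [0.579, -0.1201, 0.1039]
eef_rot: [0.001, 1.0, -0.003, 0.003]
wrist_force: [0.6, 0.0, 0.7]
opening: 0.539
time_s: 22.9
eef_pos: [0.4456, 0.0321, 0.0998]
eef_rot: [0.0, 1.0, -0.003, 0.001]
wrist_force: [0.0, 0.1, 0.5]
opening: 0.699
{'top': [array([ 0.3627,  0.022 , -0.0034]), array([ 0.5771, -0.123 ,  0.0059]), array([ 0.3429,  0.1484, -0.0006]), array([ 0.6534, -0.1216,  0.0052]), array([ 0.541 ,  0.3747, -0.0065])], 'scene': [array([ 0.3611,  0.0205, -0.0008]), array([ 0.5765, -0.1193,  0.0056]), array([0.3494, 0.1573, 0.0007]), array([ 0.6499, -0.119 ,  0.0078]), array([ 0.446 ,  0.0338, -0.0005])]}
```

```bash
python3 -m pendant '[[[0,1,-30,0,56],[0,0,-30,0,56],[0,0,-20,0,56],[0,0,-13,0,56],[0,0,-5,0,56],[0,0,0,0,56],[0,0,0,0,56]]]';  python3 -m pendant '[[[0,0,0,0,25],[0,0,0,0,25],[0,0,0,0,25],[0,0,0,0,25],[0,0,0,0,25],[0,0,0,0,25]]]'; python3 -m pendant '[[[0,0,20,0,25],[0,0,30,0,25],[0,0,30,0,25],[0,0,20,0,25],[0,0,0,0,25]]]'
```

```text
time_s: 23.98
eef_pos: [0.4451, 0.0338, 0.0022]
eef_rot: [0.0, 1.0, -0.003, 0.001]
wrist_force: [-0.5, -0.2, -0.0]
opening: 0.655
time_s: 24.72
eef_pos: [0.445, 0.0338, 0.0025]
eef_rot: [0.0, 1.0, -0.003, 0.0]
wrist_force: [-2.5, 0.1, 9.2]
opening: 0.38
time_s: 25.35
eef_pos: [0.4459, 0.0337, 0.1031]
eef_rot: [0.0, 1.0, -0.003, 0.002]
wrist_force: [0.2, 0.2, 0.1]
opening: 0.376
```

```bash
python3 -m pendant '[[[22,-20,0,0,25],[30,-27,0,0,25],[30,-27,0,0,25],[30,-27,0,0,25],[30,-27,0,0,25],[25,-24,0,0,25],[5,-4,0,0,25],[0,0,0,0,25]]]'; python3 -m pendant '[[[0,0,-20,0,25],[0,0,-25,0,25],[0,0,-25,0,25],[0,0,-8,0,25],[0,0,0,0,25],[0,0,0,0,25]]]'
```

```text
time_s: 26.35
eef_pos: [0.6155, -0.1217, 0.1]
eef_rot: [-0.001, 1.0, -0.003, -0.001]
wrist_force: [-1.4, -0.1, -0.8]
opening: 0.372
time_s: 27.1
eef_pos: [0.6171, -0.1222, 0.0244]
eef_rot: [0.0, 1.0, -0.003, 0.001]
wrist_force: [1.0, 0.0, 0.4]
opening: 0.376
```

```bash
python3 -m pendant '[[[0,0,0,0,46],[0,0,0,0,46],[0,0,0,0,46],[0,0,20,0,46],[0,0,30,0,46],[0,0,30,0,46],[0,0,0,0,46]]]'; python3 -m pendant '[[[0,25,0,0,60],[1,35,0,0,60],[1,40,0,0,60],[1,40,0,0,60],[1,40,0,0,60],[0,35,0,0,60],[0,19,0,0,60],[0,0,0,0,60]]]'
python3 - <<'E'
from h import *
np.set_printoptions(precision=4,suppress=True)
a=cam("top"); b=cam("scene"); print({n:[(w(c,k["at"])) for k in spotter.tip_of(n,"bearing1")] for n,c in(("top",a),("scene",b))})
print(monitor.get_obs()["eef_pos"],[(w(b,k["at"])) for k in spotter.tip_of("scene","lid_knob")],[(w(a,k["at"])) for k in spotter.tip_of("top","lid_knob")])
A=cv2.resize(a["img"],None,fx=1.22,fy=1.22);B=cv2.resize(b["img"][:,:],None,fx=1.2,fy=1.2)
save(a,"t4.png",s=1.25)
E
```

```text
time_s: 27.98
eef_pos: [0.619, -0.1231, 0.108]
eef_rot: [0.001, 1.0, -0.003, 0.003]
wrist_force: [1.4, 0.6, 0.4]
opening: 0.534
time_s: 28.98
eef_pos: [0.6201, 0.1127, 0.1031]
eef_rot: [0.0, 1.0, -0.002, -0.0]
wrist_force: [-0.6, -0.6, -0.4]
opening: 0.704
{'top': [array([ 0.6179, -0.1269,  0.0116]), array([ 0.3641,  0.0229, -0.0031]), array([ 0.6545, -0.1231,  0.0051]), array([ 0.5803, -0.1195,  0.0052])], 'scene': [array([ 0.579 , -0.1195,  0.0037]), array([ 0.348 ,  0.1591, -0.0024]), array([ 0.3602,  0.022 , -0.0022]), array([ 0.6504, -0.1176,  0.0056]), array([ 0.6164, -0.1231,  0.0102])]}
[0.6206 0.1105 0.1034] [array([ 0.5619, -0.3432,  0.0002])] [array([0.6215, 0.1111, 0.032 ])]
```

View pics/t4.png

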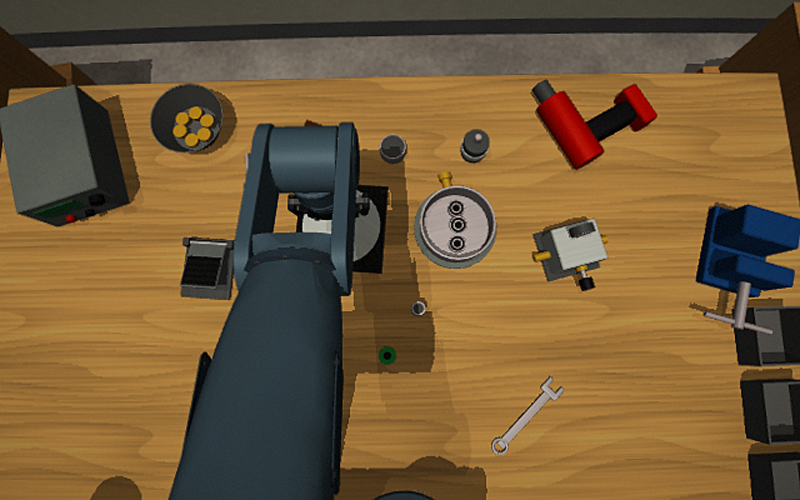

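All three bearings lie in the pot at (456,207), (458,225) and (457,243), and none are left on the bench. Next I'm fetching the lid.

```bash
python3 -m pendant '[[[0,1,-25,0,75],[0,0,-25,0,75],[0,0,-20,0,75],[0,0,-12,0,75],[0,0,-5,0,75],[0,0,0,0,75],[0,0,0,0,75]]]';  python3 -m pendant '[[[0,0,0,0,20],[0,0,0,0,20],[0,0,0,0,20],[0,0,0,0,20],[0,0,0,0,20],[0,0,0,0,20],[0,0,0,0,20]]]'; python3 -m pendant '[[[0,0,15,0,20],[0,0,25,0,20],[0,0,30,0,20],[0,0,25,0,20],[0,0,10,0,20],[0,0,0,0,20],[0,0,0,0,20]]]'
```

```text
time_s: 30.15
eef_pos: [0.6212, 0.1129, 0.0174]
eef_rot: [0.0, 1.0, -0.003, 0.001]
wrist_force: [-0.4, -0.3, 0.3]
opening: 0.883
time_s: 31.02
eef_pos: [0.6209, 0.1129, 0.0171]
eef_rot: [0.0, 1.0, -0.003, 0.0]
wrist_force: [-0.9, 0.2, 5.4]
opening: 0.355
time_s: 31.9
eef_pos: [0.6194, 0.1129, 0.12]
eef_rot: [-0.0, 1.0, -0.003, -0.001]
wrist_force: [-0.4, -0.7, -3.0]
opening: 0.354
```

```bash
python3 -m pendant '[[[-1,-25,0,0,20],[-1,-30,0,0,20],[-1,-30,0,0,20],[-1,-30,0,0,20],[-1,-30,0,0,20],[-1,-30,0,0,20],[-1,-30,0,0,20],[0,-25,0,0,20]]]'; python3 -m pendant '[[[0,-1,0,0,20],[0,0,0,0,20],[0,0,0,0,20]]]'
```

```text
time_s: 32.9
eef_pos: [0.6124, -0.118, 0.1198]
eef_rot: [-0.0, 1.0, -0.003, -0.001]
wrist_force: [0.1, -0.3, -2.7]
opening: 0.355
time_s: 33.28
eef_pos: [0.6132, -0.1169, 0.121]
eef_rot: [-0.0, 1.0, -0.002, -0.0]
wrist_force: [-0.1, -0.8, -1.8]
opening: 0.351
```

```bash
python3 -m pendant '[[[0,-1,-20,0,20],[0,0,-20,0,20],[0,0,-9,0,20],[0,0,-4,0,20],[0,0,0,0,20],[0,0,0,0,20]]]'; python3 -m pendant '[[[0,0,-3,0,20],[0,0,-2,0,20],[0,0,0,0,20],[0,0,0,0,20]]]'
```

```text
time_s: 34.02
eef_pos: [0.614, -0.1193, 0.0692]
eef_rot: [0.0, 1.0, -0.003, 0.001]
wrist_force: [1.4, 0.4, -2.6]
opening: 0.354
time_s: 34.52
eef_pos: [0.6134, -0.1191, 0.0634]
eef_rot: [-0.0, 1.0, -0.003, -0.0]
wrist_force: [-0.2, 1.1, -2.7]
opening: 0.351
```

```bash
python3 -m pendant '[[[0,0,-1,0,20],[0,0,-1,0,20],[0,0,0,0,20],[0,0,0,0,20]]]'
```

```text
time_s: 35.02
eef_pos: [0.6135, -0.1191, 0.0633]
eef_rot: [0.0, 1.0, -0.003, 0.0]
wrist_force: [-6.7, 3.1, 10.9]
opening: 0.355
```

```bash
python3 -m pendant '[[[0,0,0,0,70],[0,0,0,0,70],[0,0,0,0,70],[0,0,0,0,70],[0,0,25,0,70],[0,0,35,0,70],[0,0,40,0,70],[0,0,0,0,70]]]'; python3 -m pendant '[[[-25,30,0,0,70],[-30,40,0,0,70],[-30,40,0,0,70],[-30,40,0,0,70],[0,0,0,0,70],[0,0,0,0,70]]]'
python3 - <<'E'
from h import *
np.set_printoptions(precision=4,suppress=True)
A=[];
for n in("top","scene"):
    c=cam(n)
    for th in("lid_knob","lid","rod_knob","valve","tread","bearing1"):
        for k in spotter.tip_of(n,th)[:6 if th[0]=='b' else 2]: print(n,th,round(k["confidence"],2),w(c,k["at"]))
    if n=="top": save(c,"t5.png",(340,130,500,250),3.5); t=c
    else: save(c,"s5.png",(200,70,360,230),3.5)
im=[cv2.imread("pics/t5.png"),cv2.imread("pics/s5.png")]
cv2.imwrite("pics/m5.png",cv2.resize(np.hstack([cv2.resize(im[0],(400,300)),cv2.resize(im[1],(400,400))[:300]]),None,fx=1,fy=1))
g=cv2.cvtColor(t["img"],cv2.COLOR_RGB2GRAY)
m=np.zeros_like(g); cv2.circle(m,(468,227),14,255,-1)
M=((m>0)&(g<45)).astype(np.uint8); n,l,s,ct=cv2.connectedComponentsWithStats(M); i=1+s[1:,4].argmax(); print(ct[i],s[i],onz(t,ct[i],.062),cv2.minAreaRect(cv2.findContours((l==i).astype(np.uint8),0,1)[0][0]))
E
```

```text
time_s: 36.02
eef_pos: [0.616, -0.1201, 0.1657]
eef_rot: [0.001, 1.0, -0.003, 0.004]
wrist_force: [-0.9, 0.4, -1.0]
opening: 0.815
time_s: 36.78
eef_pos: [0.4986, 0.0308, 0.1612]
eef_rot: [0.0, 1.0, -0.003, 0.0]
wrist_force: [-0.5, -0.4, 0.0]
opening: 0.821
top lid_knob 0.72 [ 0.616  -0.1181  0.0794]
top lid 0.81 [ 0.6144 -0.1232  0.0495]
top rod_knob 0.72 [ 0.4883 -0.3573  0.0536]
top valve 0.93 [ 0.5614 -0.3448 -0.0029]
top tread 0.98 [0.5247 0.3783 0.0525]
top bearing1 0.42 [ 0.361   0.0213 -0.0065]
scene lid_knob 0.79 [ 0.6135 -0.1207  0.0787]
scene lid 0.62 [ 0.6146 -0.1213  0.05  ]
scene lid 0.53 [ 0.7797  0.0066 -0.0014]
scene rod_knob 0.54 [ 0.4888 -0.3582  0.0551]
scene rod_knob 0.52 [ 0.4523 -0.0366  0.    ]
scene valve 0.89 [ 0.5597 -0.3409  0.0031]
scene tread 0.96 [0.52   0.3799 0.0492]
scene bearing1 0.45 [ 0.3507  0.1586 -0.002 ]
scene bearing1 0.43 [ 0.3593  0.021  -0.0006]
[468.5825 226.4563] [463 222  13  11 103] [ 0.4892 -0.3579  0.062 ] ((468.4905700683594, 226.2169952392578), (10.02731990814209, 10.98884391784668), 74.05460357666016)
```

View pics/m5.png

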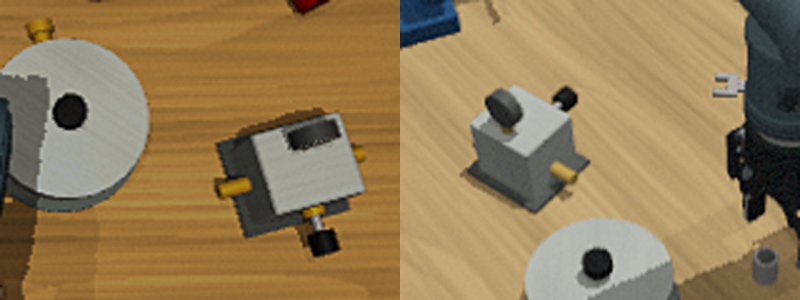

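The lid sits level in place (origin z about 0.05), knob at (69,111) in the left crop. The rod knob is at (323,242) there, fully in. Going to the rod knob.

```bash
python3 -m pendant '[[[-1,-35,0,2,60],[-1,-50,0,2,60],[-1,-55,0,2,60],[-1,-55,0,2,60],[-2,-55,0,2,60],[-2,-55,0,2,60],[-2,-50,0,2,60],[0,-33,0,0,60]]]'; python3 -m pendant '[[[0,0,-30,0,60],[0,0,-20,0,60],[0,0,0,0,60],[0,0,0,0,60]]]'
```

```text
time_s: 38.48
eef_pos: [0.488, -0.3596, 0.1615]
eef_rot: [0.0, 0.993, 0.118, 0.0]
wrist_force: [-0.3, 0.3, 0.3]
opening: 0.704
time_s: 38.98
eef_pos: [0.489, -0.3569, 0.1122]
eef_rot: [0.0, 0.993, 0.119, 0.0]
wrist_force: [-0.3, -0.2, 0.5]
opening: 0.704
```

```bash
python3 -m pendant '[[[0,-1,-25,0,60],[0,0,-25,0,60],[0,0,-15,0,60],[0,0,-7,0,60],[0,0,0,0,60],[0,0,0,0,60]]]'; python3 -m pendant '[[[0,0,0,0,15],[0,0,0,0,15],[0,0,0,0,15],[0,0,0,0,15],[0,0,0,0,15],[0,0,0,0,15],[0,0,0,0,15]]]'
```

```text
time_s: 39.72
eef_pos: [0.489, -0.3587, 0.0405]
eef_rot: [0.001, 0.993, 0.119, 0.0]
wrist_force: [-0.1, 0.1, 1.1]
opening: 0.703
time_s: 40.6
eef_pos: [0.4887, -0.3586, 0.0402]
eef_rot: [0.0, 0.993, 0.119, 0.0]
wrist_force: [-0.7, 0.6, 5.7]
opening: 0.286
```

```bash
python3 -m pendant '[[[-4,-1,0,0,15],[-4,-1,0,0,15],[-4,-1,0,0,15],[-4,-1,0,0,15],[-1.5,-0.3,0,0,15],[0,0,0,0,15],[0,0,0,0,15]]]'
```

```text
time_s: 41.48
eef_pos: [0.4711, -0.3629, 0.0402]
eef_rot: [0.0, 0.993, 0.119, 0.0]
wrist_force: [0.5, 1.0, 6.6]
opening: 0.282
```

```bash
python3 -m pendant '[[[0,0,0,0,60],[0,0,0,0,60],[0,0,0,0,60],[0,0,0,0,60],[0,0,25,0,60],[0,0,40,0,60],[0,0,40,0,60],[0,0,25,0,60]]]'; python3 -m pendant '[[[-5,40,0,0,30],[-10,45,0,0,10],[0,50,0,0,0],[0,50,0,0,0],[10,50,0,0,0],[10,50,0,0,0],[10,50,0,0,0],[0,0,0,0,0]]]'
python3 - <<'E'
from h import *
np.set_printoptions(precision=4,suppress=True)
for n in("top","scene"):
    c=cam(n)
    for th in("rod_knob","valve","tread","pedal_base"):
        for k in spotter.tip_of(n,th)[:2]: print(n,th,round(k["confidence"],2),w(c,k["at"]))
    if n=="top":
        save(c,"t6.png",(400,160,500,250),6)
        g=cv2.cvtColor(c["img"],cv2.COLOR_RGB2GRAY)
        m=np.zeros_like(g); cv2.circle(m,(470,234),15,255,-1)
        M=((m>0)&(g<45)).astype(np.uint8); _,l,s,ct=cv2.connectedComponentsWithStats(M); i=1+s[1:,4].argmax(); print(ct[i],s[i],onz(c,ct[i],.062))
E
```

```text
time_s: 42.48
eef_pos: [0.4715, -0.363, 0.1718]
eef_rot: [0.001, 0.993, 0.119, 0.001]
wrist_force: [-0.3, -0.0, 0.8]
opening: 0.705
time_s: 43.48
eef_pos: [0.486, -0.0244, 0.1695]
eef_rot: [-0.0, 0.993, 0.122, 0.0]
wrist_force: [0.4, -0.1, -0.1]
opening: -0.007
top rod_knob 0.72 [ 0.4696 -0.3635  0.0535]
top rod_knob 0.34 [ 0.4525 -0.0377  0.0018]
top valve 0.72 [ 0.5585 -0.343   0.0007]
top tread 0.85 [0.5238 0.3781 0.0501]
top pedal_base 0.77 [ 0.5424  0.3756 -0.0044]
[471.0495 233.9406] [465 229  13  11 101] [ 0.4714 -0.3623  0.062 ]
scene rod_knob 0.46 [ 0.468  -0.3645  0.056 ]
scene valve 0.76 [ 0.5618 -0.3422  0.0011]
scene tread 0.75 [0.5198 0.3815 0.0487]
scene pedal_base 0.78 [ 0.5418  0.3783 -0.0024]
scene pedal_base 0.58 [ 0.6154 -0.1201  0.0783]
```

View pics/t6.png

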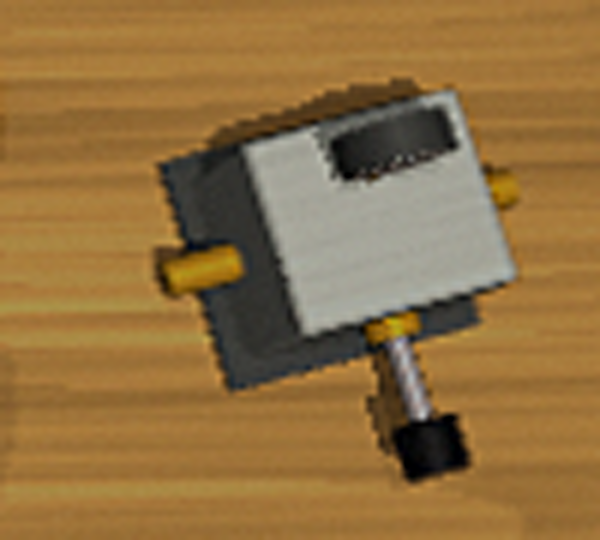

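The rod knob at crop (432,447) has moved out by 18 mm, to the middle click. Now the pedal.

```bash
python3 -m pendant '[[[5,40,0,0,0],[5,55,0,0,0],[5,55,0,0,0],[5,55,0,0,0],[5,55,0,0,0],[5,55,0,0,0],[5,50,0,0,0],[1,38,0,0,0]]]'; python3 -m pendant '[[[0,0,-30,0,0],[0,0,-30,0,0],[0,0,-30,0,0],[0,0,-20,0,0],[0,0,0,0,0],[0,0,0,0,0]]]'
```

```text
time_s: 44.98
eef_pos: [0.5221, 0.3774, 0.1693]
eef_rot: [-0.0, 0.993, 0.119, 0.0]
wrist_force: [0.5, -0.7, -0.0]
opening: 0.001
time_s: 45.72
eef_pos: [0.5229, 0.3759, 0.0607]
eef_rot: [-0.0, 0.993, 0.119, 0.001]
wrist_force: [0.5, -0.5, 0.6]
opening: 0.004
```

```bash
python3 -m pendant '[[[-1,3,-8,0,0],[0,0,-5,0,0],[0,0,-5,0,0],[0,0,-5,0,0],[0,0,-4,0,0],[0,0,0,0,0],[0,0,0,0,0]]]'
```

```text
time_s: 46.6
eef_pos: [0.5204, 0.3791, 0.033]
eef_rot: [-0.0, 0.993, 0.119, -0.0]
wrist_force: [-3.7, 0.9, 6.9]
opening: -0.004
```

```bash
python3 -m pendant '[[[0,0,-2,0,0],[0,0,-1,0,0],[0,0,0,0,0]]]'
```

```text
time_s: 46.98
eef_pos: [0.5202, 0.3792, 0.0304]
eef_rot: [-0.0, 0.993, 0.119, -0.001]
wrist_force: [-5.6, 0.7, 9.6]
opening: 0.002
```

```bash
python3 -m pendant '[[[0,0,-1,0,0],[0,0,-1,0,0],[0,0,0,0,0]]]'
```

```text
time_s: 47.35
eef_pos: [0.5202, 0.3793, 0.03]
eef_rot: [-0.0, 0.993, 0.119, -0.001]
wrist_force: [-10.7, -1.9, 20.9]
opening: -0.001
```

At the stop: force rises to 21 N with no further travel. Holding for a second, then releasing.

```bash
python3 -m pendant '[[[0,0,0,0,0],[0,0,0,0,0],[0,0,0,0,0],[0,0,0,0,0],[0,0,0,0,0],[0,0,0,0,0],[0,0,0,0,0]]]'; python3 -m pendant '[[[0,0,6,0,0],[0,0,6,0,0],[0,0,8,0,0],[0,0,30,0,0],[0,0,40,0,0],[0,0,40,0,0],[0,0,0,0,0]]]'; python3 -m pendant '[[[-35,-40,0,0,0],[-40,-40,0,0,0],[-40,-40,0,0,0],[0,0,0,0,0],[0,0,0,0,0]]]'
python3 - <<'E'
from h import *
np.set_printoptions(precision=4,suppress=True)
for n in("top","scene"):
    c=cam(n)
    for th in("rod_knob","tread","lid","lid_knob","bearing1"):
        for k in spotter.tip_of(n,th)[:6 if th[0]=='b' else 1]: print(n,th,round(k["confidence"],2),w(c,k["at"]))
    save(c,n+"9.png",s=1.25)
E
```

```text
time_s: 48.22
eef_pos: [0.5202, 0.3793, 0.03]
eef_rot: [-0.0, 0.993, 0.119, -0.001]
wrist_force: [-10.9, -2.1, 20.3]
opening: -0.002
time_s: 49.1
eef_pos: [0.5228, 0.3795, 0.1614]
eef_rot: [-0.001, 0.993, 0.119, 0.003]
wrist_force: [0.2, 0.7, -0.8]
opening: 0.003
time_s: 49.72
eef_pos: [0.406, 0.2585, 0.1572]
eef_rot: [-0.0, 0.993, 0.119, -0.0]
wrist_force: [1.0, -0.2, -0.5]
opening: 0.004
top rod_knob 0.69 [ 0.4716 -0.3619  0.0515]
top tread 0.79 [0.5199 0.3776 0.0494]
top lid 0.77 [ 0.6149 -0.1227  0.0475]
top lid_knob 0.67 [ 0.6156 -0.1195  0.0746]
top bearing1 0.66 [ 0.3613  0.0225 -0.0046]
top bearing1 0.48 [0.3462 0.15   0.0011]
scene rod_knob 0.43 [ 0.4705 -0.362   0.0558]
scene tread 0.72 [0.5187 0.3831 0.0477]
scene lid 0.87 [ 0.6133 -0.1211  0.0505]
scene lid_knob 0.78 [ 0.6141 -0.1187  0.08  ]
scene bearing1 0.7 [ 0.35    0.1596 -0.0004]
scene bearing1 0.58 [0.359  0.0222 0.    ]
```

View pics/scene9.png

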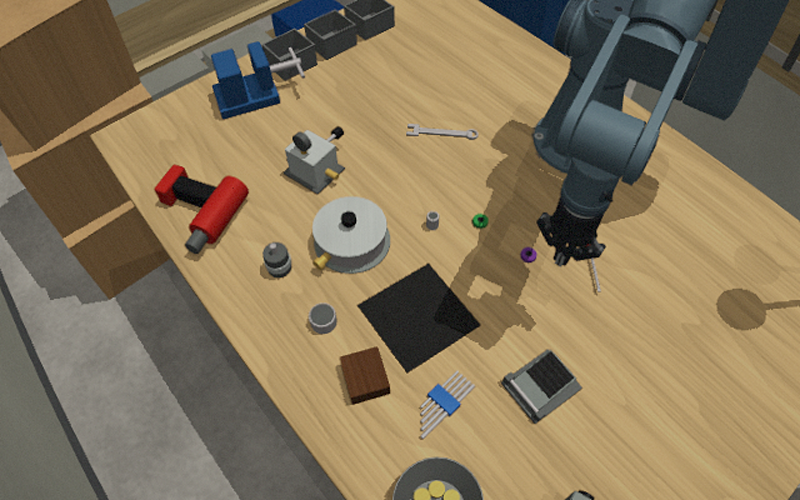

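View pics/top9.png

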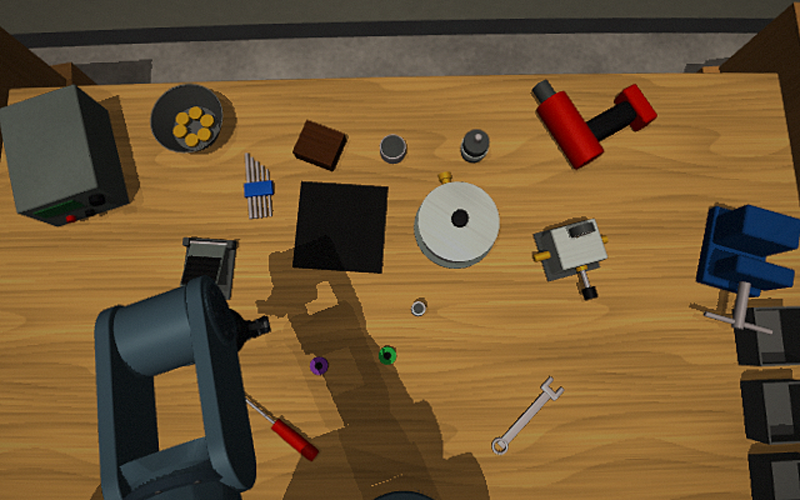

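The final views show the lid seated at top (459,218), the rod out at (590,292) and the pedal up at (210,265). The mat is clear, only the purple and green look-alikes remain, and the bystanders haven't moved. Handing in.

```bash
python3 -c "
from bench import order
print(order.hand_in())"
```

```text
the job is handed in; nothing more can be done
None
```

The job is done in the order you asked and handed in at about 50 s; the hand-in reports no verdict.

- **Lid and bearings:** I lifted the lid by its knob and laid it flat on the mat. The three loose steel bearings on the bench went into the pot. I left the green and purple look-alikes alone. The lid is back on the pot.
- **Rod and pedal:** I pulled the rod about 18 mm to its middle click and let go of it. I then pressed the pedal to its stop, where the force rose to about 21 N with no further travel, held it for about 1.2 s and let it come up.

**Last checks:**
- **Lid:** home, with its origin read at about 0.0475 m (top) and 0.0505 m (scene) against 0.049 m nominal.
- **Rod:** still out at the middle.
- **Pedal:** tread back up at about 0.048 m.
- **Bench:** no steel bearings left on it and the bystanders look unmoved.

The two cameras differed by up to about 5 mm, which is within what the networks are rated for. No check failed.

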